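# Shut the tagged valve in the bench valve box

### The job

In the low grey valve box on the bench, push the loose cover plate by its rib to the left along the box, right up to the stop at its left end, to uncover two valve handles. Then push the handle that ends in a round disc a quarter turn clockwise (seen from above), fully home, so that this valve is shut. Only push: do not lift or carry the cover, leave it slid aside, and leave the other, straight handle and the things around the box as they are.

Things in the scene. Friction and masses are not known exactly. Their poses are not given: they have to be found in the camera images.
- valve_box: Grey box fixed to the bench, 274 mm (x) by 270 mm (y) by 68 mm high; origin at the centre of its underside, z up, x away from the robot, y to the robot's left, turned at most 17 degrees. Left half: closed deck; right half: open well. Deck and side ledges are 56 mm above the bench; lips all round rise 12 mm more. Hose barbs jut 33 mm from its right end, a 30 mm stub from the left.
- well (a point): Centre of the well's floor, 6 mm above the bench. The well spans box x -118 to 118 mm, y -128 to 2 mm. Two pipes run along y over its floor (tops 22 mm above the bench), each with a valve; the pivots lie at box x = -40 and x = +55 mm, y = -30 mm, and the tagged valve may be either of them.
- left_stop (a point): Middle of the inner face of the box's left end lip, at ledge height (56 mm above the bench), box y = +128 mm: the stop for the cover.
- cover: Loose aluminium plate, about 0.3 kg, 256 mm (x) by 124 mm (y) by 6 mm, flat on the ledges over the well, 2 mm side play; origin at the centre of its underside, axes as the box's. A rib in its middle, 70 mm long (x), 8 mm thick (y), stands from 62 to 86 mm above the bench. It slides along y, dry friction 1 to 5 N, from box y of about -60 mm to +66 mm at the left stop.
- tagged_valve: Fixed brass valve body on the well's floor carrying the tagged handle, 26 x 34 mm, top 34 mm above the bench; origin on the handle's axis, 6 mm above the bench; axes as the box's.
- plain_valve: The other, like valve body, carrying the straight handle.
- tagged_handle (a joint): Turn of the handle that ends in a round disc, rad: 0 open (the handle lies along its pipe, toward the box's -y), growing clockwise seen from above to 1.57 shut (across the pipe, toward the box's -x), where it meets a hard stop. Starts between 0 and 0.15. It stays where it is left; dry friction of 0.12 N m, about 2.6 N at the disc.
- plain_handle (a joint): Turn of the other, straight handle with a square end, same meaning; starts between 0 and 0.15 and is to be left alone.
- tagged_pivot (a point): Point on the tagged handle's vertical axis, 48 mm above the bench, at the handle's upper face.
- tagged_tip (a point): Centre of the round disc that ends the tagged handle: 28 mm across, 8 mm thick, its faces 40 and 48 mm above the bench, 46 mm from the handle's axis; the steel bar from there to the hub (22 mm across) is 12 mm wide.
- plain_tip (a point): Point on the other handle, 46 mm from its axis and 44 mm above the bench: a straight steel bar 12 mm wide that ends square 60 mm from its axis.
- petri_dish: A clear round petri dish, loose, 58 mm across, 15 mm tall, standing beside the box; origin at the centre of its underside. Only to be left alone.
- amber_bottle: A small brown bottle, loose, 40 mm across, 75 mm tall, standing beside the box; origin at the centre of its underside. Only to be left alone.
- tape_ring: A roll of tape lying flat, loose, 98 mm across, 25 mm tall, standing beside the box; origin at the centre of its underside. Only to be left alone.
- white_bottle: A white bottle, loose, 48 mm across, 90 mm tall, standing beside the box; origin at the centre of its underside. Only to be left alone.

How it is judged:
On the way, in this order (a step that is already met when the one before it is completed fails the run):
1. the cover has been slid aside to the left end of the box (y of cover in the frame of valve_box above 0.052 m), for 0.2 s.
2. the disc-ended handle has been pushed fully shut (value of joint tagged_handle above 1.45 rad), for 0.2 s.
At the end, for the whole second after the job is handed in: The cover lies flat in its guides at the left end of the box (within 14 mm of the end stop), the disc-ended handle is within 7 degrees of its shut stop, the straight handle's end has moved less than 12 mm, and the things around the box have moved less than 30 mm (y of cover in the frame of valve_box above 0.052 m and value of joint tagged_handle above 1.45 rad and distance of plain_tip from where it was at the start of the episode below 0.012 m and height (world z) of cover between 0.05 and 0.062 m and angle between cover's own z axis and vertical below 0.06 rad and linear speed of cover below 0.01 m/s and distance of each of petri_dish, amber_bottle, tape_ring, white_bottle from where it was at the start of the episode below 0.03 m); the robot touches nothing.
It fails at once if the cover is lifted, tipped up or taken out of its guides (height (world z) of cover above 0.066 m or height (world z) of cover below 0.046 m or angle between cover's own z axis and vertical above 0.12 rad).
It fails at once if the straight handle is turned (distance of plain_tip from where it was at the start of the episode above 0.015 m).
It fails at once if a thing beside the box is moved 40 mm or tipped over (distance of any of petri_dish, amber_bottle, tape_ring, white_bottle from where it was at the start of the episode above 0.04 m or angle between any of petri_dish, amber_bottle, tape_ring, white_bottle's own z axis and vertical above 0.5 rad).
It also fails if it takes over 46 s, if anything falls off the work surface, if the arm or the gripper's body presses on something with over 40 N, if the wrist force passes 120 N, or if a joint passes its speed limit or range.

### The arm

A 7-joint arm with a two-finger parallel gripper is mounted at the origin on a cart in front of the work surface, level with it; the furniture and walls round the work are solid. World frame = base frame: x ahead of the robot, y to its left, z up, the work surface at z = 0. Lengths are in m, angles in rad, forces in N, time in s.
With the tool pointing down it reaches from about 0.35 to 0.9 m from the base axis. Payload 8.1 kg.
Tool frame: the origin (TCP) lies midway between the tips of the shut fingers; the grasp point (between the pads) lies arm.hold_point_z behind it (arm.hold_point_z is the distance from the TCP to the grasp point, in m); z points along the fingers, x is the direction in which the jaws open and shut, and the axes are right-handed (so a half turn about z gives the same grasp; the last joint's range is limited). The gripper opens to 92 mm and grips with 3 to 60 N. Pads are 19 mm wide; open, the fingers measure 130 mm over their backs; the gripper's body (75 mm by 190 mm) begins 47 mm behind the grasp point.
Start: joints at [-1.298, 0.434, 0.025, 1.573, -0.012, 1.134, -0.075], TCP at [0.229, 0.581, 0.227] pointing down, gripper open.
Joint ranges: [-2.62, 2.62], [-0.44, 2.09], [-1.27, 1.32], [0.08, 2.57], [-1.32, 4.46], [0.12, 2], [-2.74, 2.74]. Speed limits (rad/s): [2.22, 2.22, 3.01, 3.01, 3.14, 3.14, 3.14].

### API

Orientations are given as a rotation vector (axis times angle).
In Python, from cell import arm gives the robot as it stands.
- The arm moves only by the shell command python3 -m pendant 'ROWS' [FORCE]. ROWS is JSON, a list of rows, each an object with "dp": the shift along the tool's x, y, z in m, a list of three; "rotation": the turn, a rotation vector about the tool's x, y, z in rad, a list of three; "fingers": the closure, from -1 (fully open) to 1 (shut). In form: [{"dp": [x, y, z], "rotation": [rx, ry, rz], "fingers": fingers}, ...]. A call has 1 to 20 rows; each row is the pose to reach, as a shift and turn from the pose measured when the call began, along the tool's axes at that moment; what a row does not reach only later rows make up. A row lasts 1/8 s, in which the tool goes at most 62.5 mm and 10.7 degrees, less where a joint would pass 70% of its speed; a pose out of reach is approached as far as the arm can. A call with a gripper value outside its range is refused whole. The fingers move at their own pace and stop on an object; FORCE is the grip in N (left out, the last holds). Time passes only in rows, so rows that repeat a pose let the fingers close. It gives the time, the measured TCP pose, the force and the opening at its end, in the units of the state.
- arm.observe(): the state, without advancing time (a new reading comes with each control period).
- arm.get_image(name): name is "scene" or "top" or "wrist"; returns the picture (480x640x3 uint8, blue, green, red); there is no depth.
- arm.camera_params(name): a dict with "camera_matrix" (3x3 intrinsics, pixels), "k1" (the pictures are not rectified: a ray, as slopes to the right and down, at radius r is drawn at 1 + k1 r^2 times it, then the intrinsics apply), "rvec" (rotation vector, rad) and "tvec" (3), from world to camera coordinates, as OpenCV has them. Camera axes: x right, y down, z forward; pixel columns grow to the right and rows downward; lengths in m; the calibration is good to about 2 mm. A picture is of the moment at which its call begins: read the wrist's pose just before it. camera_params takes no time and is no camera call; for the wrist camera it gives the pose at the moment of the call.
- arm.sign_off(): hands the job in, once; it reports no verdict.
The state is a dict: "clock": time; "joints": joint angles; "dq": joint speeds; "joint_efforts": joint torques, N m; "position": TCP position; "ee_rot": TCP orientation; "force": force on the tool from outside, world axes, zero at the start; "ft_torque": the same for the moment, N m; "width": opening from 0.0 (shut) to 1.0 (fully open).
Only numpy, scipy, OpenCV 4.12 (cv2) and the standard library are available. Lean on these libraries where they do the work, as an engineer would, in place of code of your own. Each camera call takes 0.05 s, during which the arm holds its last target.

## Working session

There is one attempt and no reset: what is moved stays moved. The work goes in short steps, Python scripts to look and compute and a shell command to move; the robot and the scene stay as the last step left them, time stands still between calls to the robot, and variables do not carry over. Pictures are saved under pics/ and viewed, and the job is handed in when it is done.

```bash
mkdir -p pics; ls; python3 - <<'E'
from cell import arm
import cv2
s=arm.observe();print(s, arm.hold_point_z)
for n in("scene","top"):
    cv2.imwrite(f"pics/{n}0.png",arm.get_image(n));print(n,arm.camera_params(n))
E
```

```text
pics
{'clock': 0.0, 'joints': array([-1.29759123,  0.4351603 ,  0.02495048,  1.57409348, -0.01159041,
        1.13400473, -0.07511491]), 'dq': array([-1.25056836e-04, -3.51451255e-04, -2.25789301e-04,  9.44804307e-05,
        8.55759057e-04, -4.10258582e-04, -7.26203323e-04]), 'joint_efforts': array([ 1.00992831e-03, -6.67836714e+01,  9.85711589e-01, -3.14462328e+01,
       -6.05970528e-02,  4.29360266e-02,  1.84651581e-04]), 'position': array([0.22924496, 0.58089004, 0.22598506]), 'ee_rot': array([ 2.59655749e+00,  1.76675614e+00, -1.84630599e-03]), 'force': array([-0.48921931,  0.88938224, -0.54778403]), 'ft_torque': array([0.04041845, 0.00935171, 0.00993163]), 'width': 1.0011191614462436} 0.0188
scene {'camera_matrix': array([[507.89772811,   0.        , 312.20823276],
       [  0.        , 507.89772811, 247.49259158],
       [  0.        ,   0.        ,   1.        ]]), 'k1': -0.10804088737420982, 'rvec': array([ 2.35925103, -0.61480392,  0.2439043 ]), 'tvec': array([-0.46002976,  0.28674981,  0.83033779])}
top {'camera_matrix': array([[586.23632533,   0.        , 318.77354705],
       [  0.        , 586.23632533, 241.90857359],
       [  0.        ,   0.        ,   1.        ]]), 'k1': -0.14235354179269902, 'rvec': array([ 2.16538557, -2.13249588,  0.10357237]), 'tvec': array([0.08390859, 0.58013411, 1.29139877])}
```

View pics/scene0.png

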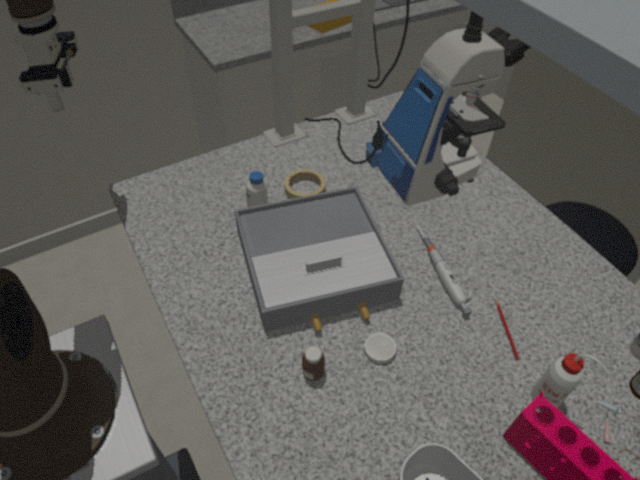

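View pics/top0.png

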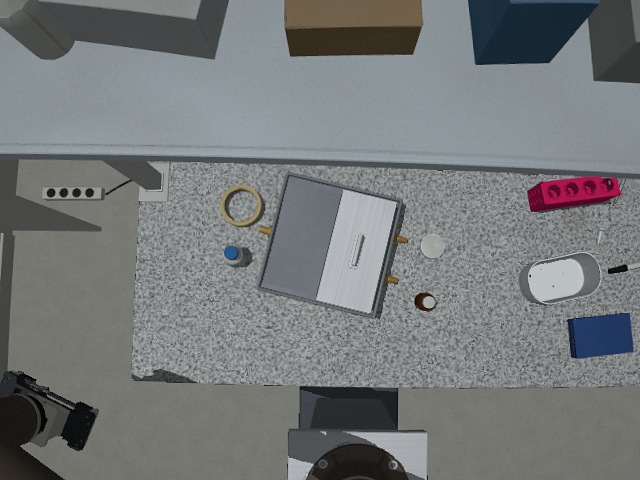

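```bash
cat > h.py <<'E'
import numpy as np, cv2
from cell import arm
def ray(p,uv):
    K=p["camera_matrix"];R,_=cv2.Rodrigues(np.array(p["rvec"]));t=np.array(p["tvec"])
    d=np.array([(uv[0]-K[0,2])/K[0,0],(uv[1]-K[1,2])/K[1,1]]);u=d.copy()
    for _ in range(30): u=d/(1+p["k1"]*(u@u))
    return -R.T@t, R.T@np.array([u[0],u[1],1])
def onz(p,uv,z):
    c,d=ray(p,uv); return c+d*(z-c[2])/d[2]
def proj(p,X):
    R,_=cv2.Rodrigues(np.array(p["rvec"]));x=R@np.array(X)+p["tvec"];u=x[:2]/x[2]
    u=u*(1+p["k1"]*(u@u));K=p["camera_matrix"];return u*[K[0,0],K[1,1]]+K[:2,2]
E
python3 - <<'E'
import cv2
im=cv2.imread("pics/top0.png")[160:330,210:460]
cv2.imwrite("pics/top0z.png",cv2.resize(im,None,fx=3.2,fy=3.2,interpolation=cv2.INTER_CUBIC))
im=cv2.imread("pics/scene0.png")[160:400,220:420]
cv2.imwrite("pics/scene0z.png",cv2.resize(im,None,fx=2.5,fy=2.5,interpolation=cv2.INTER_CUBIC))
E
```

```text
(no output)
```

View pics/top0z.png

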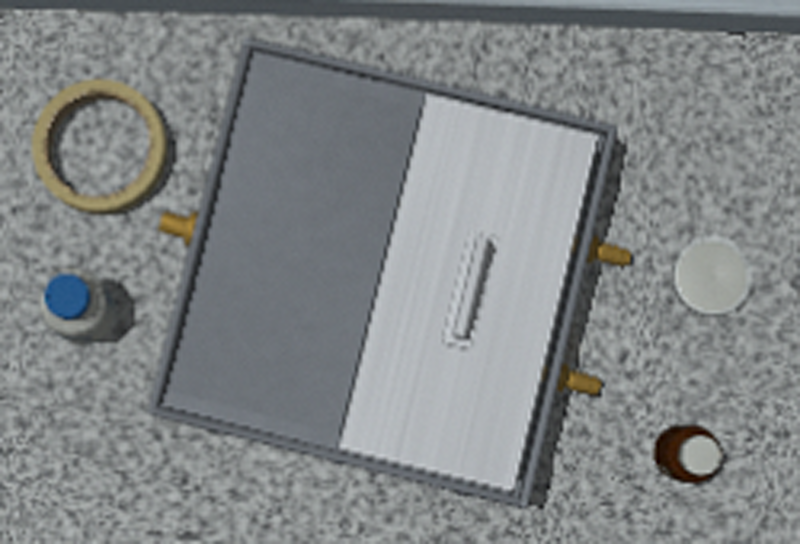

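View pics/scene0z.png

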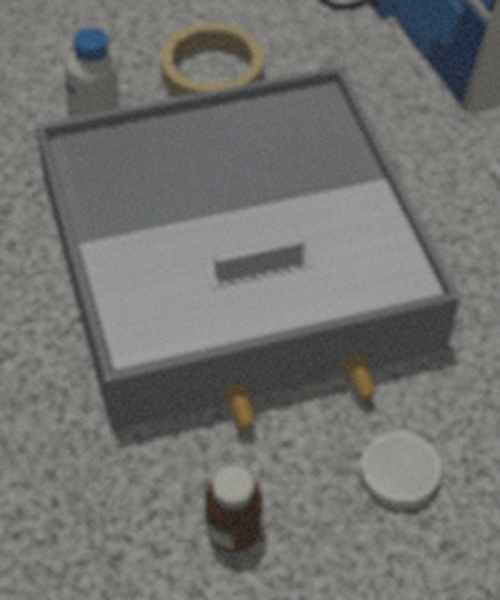

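```bash
python3 - <<'E'
from h import *
for n,s,o,C in(("top",3.2,(210,160),[(248,44),(612,128),(524,497),(155,409)]),("scene",2.5,(220,160),[(338,73),(455,298),(107,378),(42,132)])):
    p=arm.camera_params(n)
    W=np.array([onz(p,(c[0]/s+o[0],c[1]/s+o[1]),.068)[:2] for c in C])
    print(n,W.round(4).tolist(),"ctr",W.mean(0).round(4))
    for i in range(4): print(np.linalg.norm(W[i]-W[i-1]).round(4))
    # -y direction: from left corners to right corners
    ey=(W[0]-W[1]+W[3]-W[2]); ex=(W[0]-W[3]+W[1]-W[2])
    print("yaw",np.degrees([np.arctan2(-ey[0],ey[1]),np.arctan2(ex[1],ex[0])]))
p=arm.camera_params("top")
f=lambda u,v,z:print((u,v),onz(p,(u/3.2+210,v/3.2+160),z).round(4))
f(490,238,.086);f(462,340,.086)
f(700,455,.075);f(712,275,.01);f(68,297,.09);f(100,145,.025)
print("shelf edge x if z=.4..1",[onz(p,(360,165),z)[:2].round(3).tolist() for z in(.3,.5,.7)], "cam",ray(p,(0,0))[0])
p=arm.camera_params("scene");print("cam",ray(p,(0,0))[0], [onz(p,(560,60),z).round(3).tolist() for z in(.3,.5,.7)])
E
```

```text
top [[0.7282, 0.1649], [0.6715, -0.0902], [0.4156, -0.0305], [0.4715, 0.2229]] ctr [0.5717 0.0668]
0.2632
0.2613
0.2628
0.2595
yaw [-12.48398633 -12.94567671]
scene [[0.7256, 0.1598], [0.6683, -0.0923], [0.4098, -0.0305], [0.4694, 0.2178]] ctr [0.5683 0.0637]
0.2627
0.2585
0.2658
0.2553
yaw [-13.14613019 -13.09640438]
(490, 238) [ 0.5906 -0.0048  0.086 ]
(462, 340) [0.5208 0.0136 0.086 ]
(700, 455) [ 0.4454 -0.1495  0.075 ]
(712, 275) [ 0.5762 -0.1693  0.01  ]
(68, 297) [0.5457 0.2819 0.09  ]
(100, 145) [0.6628 0.2738 0.025 ]
shelf edge x if z=.4..1 [[0.691, 0.013], [0.64, 0.022], [0.588, 0.031]] cam [0.42104091 0.06103263 1.35288824]
cam [ 0.23139396 -0.51007786  0.81828546] [[1.192, 0.092, 0.3], [0.821, -0.14, 0.5], [0.451, -0.373, 0.7]]
```

```bash
python3 - <<'E'
from h import *
p=arm.camera_params("top");q=arm.camera_params("scene")
for z in(.3,.4,.5,.55,.6,.65,.7,.8):
    print(z,[ (onz(p,uv,z)[:2].round(3).tolist(),proj(q,onz(p,uv,z)).round(0).tolist()) for uv in((20,157),(160,160),(360,165),(600,180))])
from scipy.spatial.transform import Rotation as R
print(R.from_rotvec(arm.observe()['ee_rot']).as_matrix().round(3))
E
```

```text
0.3 [([0.706, 0.672], [242.0, 1.0]), ([0.698, 0.387], [294.0, 49.0]), ([0.691, 0.013], [395.0, 145.0]), ([0.672, -0.441], [603.0, 362.0])]
0.4 [([0.679, 0.614], [238.0, -31.0]), ([0.672, 0.356], [288.0, 11.0]), ([0.665, 0.017], [388.0, 95.0]), ([0.648, -0.394], [597.0, 292.0])]
0.5 [([0.652, 0.556], [233.0, -69.0]), ([0.645, 0.325], [282.0, -35.0]), ([0.64, 0.022], [379.0, 35.0]), ([0.624, -0.346], [586.0, 203.0])]
0.55 [([0.638, 0.527], [231.0, -91.0]), ([0.632, 0.31], [278.0, -61.0]), ([0.627, 0.024], [374.0, -0.0]), ([0.612, -0.322], [579.0, 151.0])]
0.6 [([0.625, 0.498], [228.0, -115.0]), ([0.619, 0.294], [274.0, -90.0]), ([0.614, 0.027], [367.0, -39.0]), ([0.6, -0.298], [570.0, 91.0])]
0.65 [([0.611, 0.469], [224.0, -141.0]), ([0.606, 0.279], [270.0, -122.0]), ([0.601, 0.029], [360.0, -81.0]), ([0.589, -0.274], [559.0, 25.0])]
0.7 [([0.598, 0.44], [221.0, -170.0]), ([0.593, 0.263], [265.0, -157.0]), ([0.588, 0.031], [352.0, -128.0]), ([0.577, -0.25], [544.0, -48.0])]
0.8 [([0.571, 0.382], [213.0, -236.0]), ([0.566, 0.232], [253.0, -236.0]), ([0.563, 0.036], [333.0, -232.0]), ([0.553, -0.203], [503.0, -209.0])]
[[ 0.367  0.93  -0.   ]
 [ 0.93  -0.367 -0.001]
 [-0.001  0.    -1.   ]]
```

```bash
python3 -m pendant '[{"dp":[-0.04,0.046,0.0],"rotation":[0,0,0.13],"fingers":1},{"dp":[-0.08,0.092,0.0],"rotation":[0,0,0.26],"fingers":1},{"dp":[-0.12,0.139,0.0],"rotation":[0,0,0.39],"fingers":1},{"dp":[-0.16,0.185,0.0],"rotation":[0,0,0.52],"fingers":1},{"dp":[-0.2,0.232,0.0],"rotation":[0,0,0.65],"fingers":1},{"dp":[-0.24,0.278,0.0],"rotation":[0,0,0.78],"fingers":1},{"dp":[-0.28,0.325,0.02],"rotation":[0,0,0.91],"fingers":1},{"dp":[-0.32,0.371,0.04],"rotation":[0,0,1.04],"fingers":1},{"dp":[-0.36,0.418,0.06],"rotation":[0,0,1.17],"fingers":1},{"dp":[-0.4,0.464,0.08],"rotation":[0,0,1.3],"fingers":1},{"dp":[-0.44,0.51,0.09],"rotation":[0,0,1.42],"fingers":1},{"dp":[-0.448,0.52,0.096],"rotation":[0,0,1.42],"fingers":1},{"dp":[-0.448,0.52,0.096],"rotation":[0,0,1.42],"fingers":1},{"dp":[-0.448,0.52,0.096],"rotation":[0,0,1.42],"fingers":1}]' 30
cat > shot.py <<'E'
import sys
from h import *
from scipy.spatial.transform import Rotation as R
s=arm.observe();print(s['clock'],s['position'].round(4),R.from_rotvec(s['ee_rot']).as_matrix()[:,0].round(3),s['joints'].round(2),s['force'].round(1),s['width'])
for n in sys.argv[2:]:
    im=arm.get_image(n)
    cv2.imwrite(f"pics/{n}{sys.argv[1]}.png",im)
E
python3 shot.py 1 wrist top scene
```

```text
clock: 1.85
position: [0.548, -0.0256, 0.1306]
ee_rot: [3.121, -0.351, -0.002]
force: [0.0, 1.0, -0.2]
width: 0.002
1.85 [ 0.548  -0.0256  0.1306] [ 0.975 -0.222 -0.001] [-0.43  0.44  0.52  1.91 -0.28  0.86  0.01] [ 0.   1.  -0.2] 0.001908381995624737
```

View pics/wrist1.png

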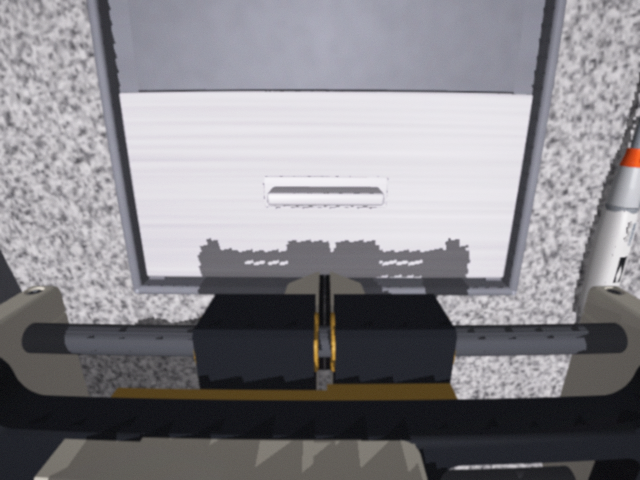

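View pics/scene1.png

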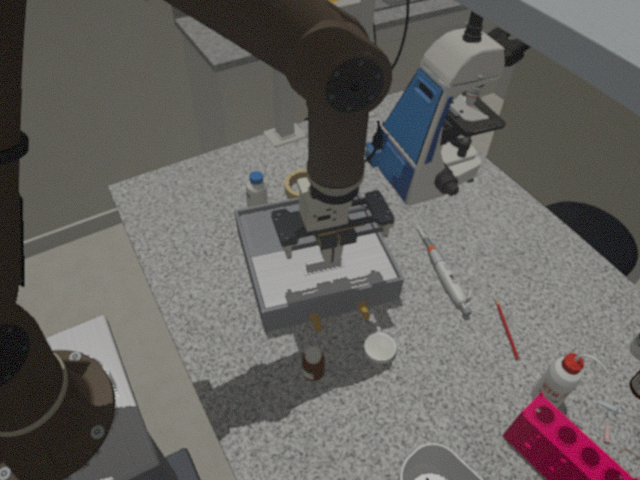

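View pics/top1.png

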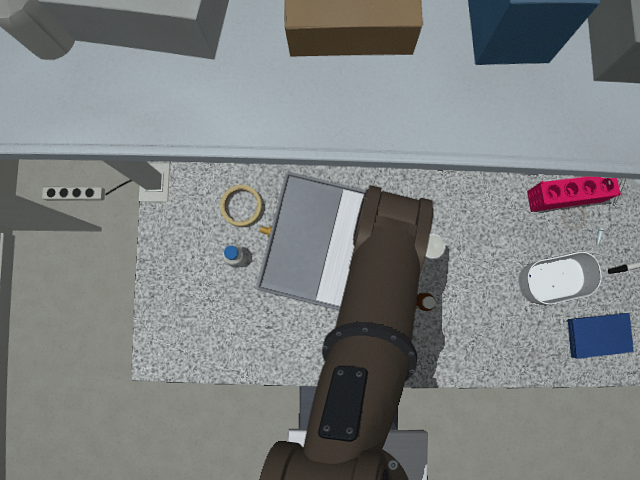

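```bash
python3 - <<'E'
from h import *
p=arm.camera_params("wrist")
a=np.radians(-13);ex=np.array([np.cos(a),np.sin(a)]);ey=np.array([-np.sin(a),np.cos(a)])
c=np.array([.570,.065])
for n,uv,z in(("ribL",(269,192),.086),("ribR",(381,192),.086),("ribbase",(325,206),.062),("lipL",(147,280),.068),("lipR",(507,280),.068),("coverleft edge",(125,92),.062),("coverleft R",(530,93),.062),("outerL",(137,293),.068),("outerR",(516,293),.068)):
    X=onz(p,uv,z);print(n,X.round(4),(X[:2]-c)@ex,(X[:2]-c)@ey)
s=arm.observe()['position'][:2]-c;print(s@ex,s@ey)
E
```

```text
ribL [0.5257 0.0232 0.086 ] -0.033729380744297675 -0.05064742190207957
ribR [0.5902 0.0086 0.086 ] 0.032333431751508816 -0.050370167930713514
ribbase [0.5549 0.002  0.062 ] -0.0005835095969991081 -0.06481672161160873
lipL [ 0.4213 -0.0209  0.068 ] -0.12557547550506515 -0.11711354298955069
lipR [ 0.6684 -0.0768  0.068 ] 0.12776690710765243 -0.11606143167039859
coverleft edge [0.4504 0.1001 0.062 ] -0.12442472619138006 0.007257526232534338
coverleft R [0.6944 0.0443 0.062 ] 0.12583623423023693 0.007780174641742538
outerL [ 0.4103 -0.0289  0.068 ] -0.13450913408240947 -0.12742721213719918
outerR [ 0.6742 -0.0887  0.068 ] 0.1361167083777792 -0.1263010161397142
-0.0008453875799846716 -0.09282722601485115
```

```bash
python3 -m pendant '[{"dp":[0,0,0.02],"rotation":[0,0,0],"fingers":1},{"dp":[0,0,0.04],"rotation":[0,0,0],"fingers":1},{"dp":[0,0,0.058],"rotation":[0,0,0],"fingers":1},{"dp":[0,0,0.058],"rotation":[0,0,0],"fingers":1},{"dp":[0,-0.008,0.058],"rotation":[0,0,0],"fingers":1},{"dp":[0,-0.016,0.058],"rotation":[0,0,0],"fingers":1},{"dp":[0,-0.024,0.058],"rotation":[0,0,0],"fingers":1},{"dp":[0,-0.03,0.058],"rotation":[0,0,0],"fingers":1},{"dp":[0,-0.03,0.058],"rotation":[0,0,0],"fingers":1}]'
python3 shot.py 2 wrist
```

```text
clock: 3.12
position: [0.5551, 0.0046, 0.0731]
ee_rot: [3.122, -0.348, 0.0]
force: [-0.5, -0.4, 0.0]
width: 0.006
3.125 [0.5551 0.0046 0.0731] [ 0.975 -0.22   0.   ] [-0.44  0.53  0.47  1.94 -0.34  0.75  0.01] [-0.5 -0.4  0. ] 0.006266259168260739
```

View pics/wrist2.png

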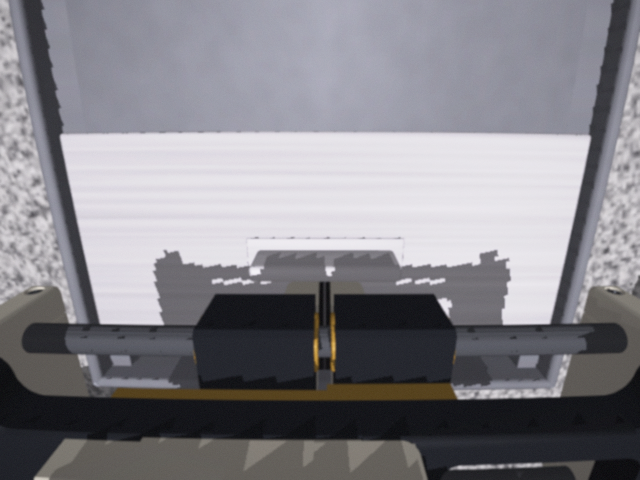

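```bash
python3 -m pendant '[{"dp":[0,-0.008,0],"rotation":[0,0,0],"fingers":1},{"dp":[0,-0.016,0],"rotation":[0,0,0],"fingers":1},{"dp":[0,-0.024,0],"rotation":[0,0,0],"fingers":1},{"dp":[0,-0.032,0],"rotation":[0,0,0],"fingers":1},{"dp":[0,-0.04,0],"rotation":[0,0,0],"fingers":1},{"dp":[0,-0.048,0],"rotation":[0,0,0],"fingers":1},{"dp":[0,-0.056,0],"rotation":[0,0,0],"fingers":1},{"dp":[0,-0.064,0],"rotation":[0,0,0],"fingers":1},{"dp":[0,-0.072,0],"rotation":[0,0,0],"fingers":1},{"dp":[0,-0.08,0],"rotation":[0,0,0],"fingers":1},{"dp":[0,-0.088,0],"rotation":[0,0,0],"fingers":1},{"dp":[0,-0.096,0],"rotation":[0,0,0],"fingers":1},{"dp":[0,-0.1,0],"rotation":[0,0,0],"fingers":1},{"dp":[0,-0.1,0],"rotation":[0,0,0],"fingers":1}]'
python3 shot.py 3 wrist
```

```text
clock: 4.92
position: [0.577, 0.1031, 0.0728]
ee_rot: [-3.122, 0.347, 0.0]
force: [0.7, -0.2, -0.2]
width: 0.005
4.925 [0.577  0.1031 0.0728] [ 0.976 -0.22  -0.   ] [-0.59  0.57  0.47  1.86 -0.36  0.79 -0.15] [ 0.7 -0.2 -0.2] 0.0046772766900281685
```

View pics/wrist3.png

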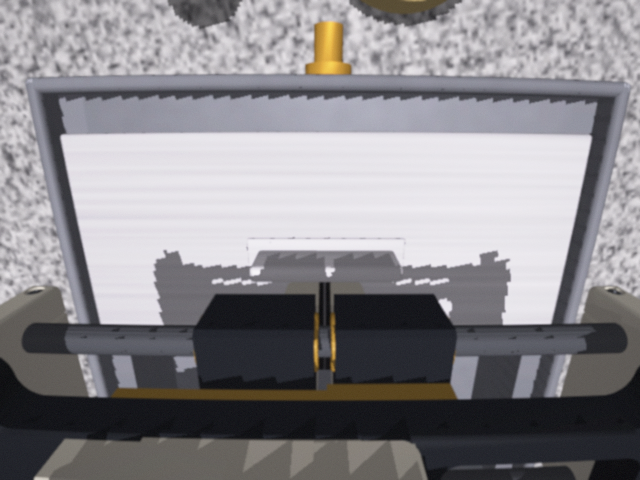

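```bash
python3 - <<'E'
from h import *
p=arm.camera_params("wrist")
A=onz(p,(325,133),.062);B=onz(p,(325,92),.068);print(A.round(4),B.round(4),(B-A)[:2]@[.225,.974])
E
python3 -m pendant '[{"dp":[0,-0.004,0],"rotation":[0,0,0],"fingers":1},{"dp":[0,-0.008,0],"rotation":[0,0,0],"fingers":1},{"dp":[0,-0.011,0],"rotation":[0,0,0],"fingers":1},{"dp":[0,-0.011,0],"rotation":[0,0,0],"fingers":1}]'

```

```text
[0.5941 0.1783 0.062 ] [0.5979 0.1955 0.068 ] 0.01763703523298496
clock: 5.48
position: [0.5794, 0.1144, 0.0728]
ee_rot: [-3.121, 0.346, 0.0]
force: [0.0, -1.1, 0.7]
width: 0.004
```

```bash
python3 -m pendant '[{"dp":[0,-0.002,0],"rotation":[0,0,0],"fingers":1},{"dp":[0,-0.003,0],"rotation":[0,0,0],"fingers":1},{"dp":[0,-0.003,0],"rotation":[0,0,0],"fingers":1}]'
python3 -m pendant '[{"dp":[0,-0.001,0],"rotation":[0,0,0],"fingers":1},{"dp":[0,-0.002,0],"rotation":[0,0,0],"fingers":1},{"dp":[0,-0.002,0],"rotation":[0,0,0],"fingers":1}]'
python3 shot.py 4 wrist scene
```

```text
clock: 5.85
position: [0.5801, 0.1174, 0.0728]
ee_rot: [-3.121, 0.346, 0.0]
force: [-1.0, -2.6, 1.1]
width: 0.006
clock: 6.22
position: [0.5806, 0.1196, 0.0727]
ee_rot: [-3.121, 0.346, 0.0]
force: [-0.4, -1.8, 1.9]
width: 0.002
6.225 [0.5806 0.1196 0.0727] [ 0.976 -0.219 -0.   ] [-0.62  0.58  0.47  1.85 -0.36  0.8  -0.18] [-0.4 -1.8  1.9] 0.0023152194424686224
```

View pics/wrist4.png

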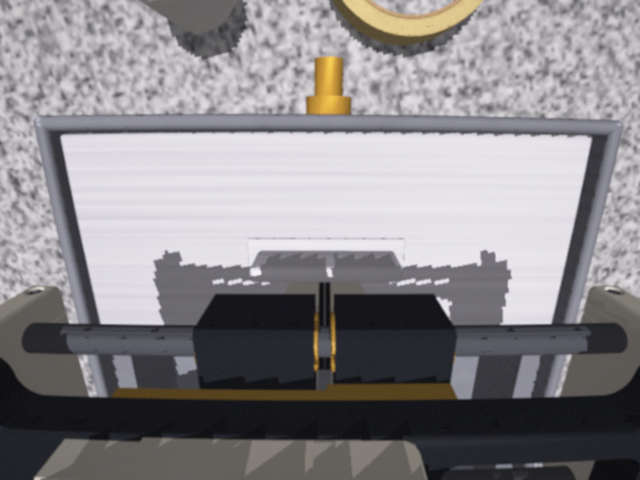

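```bash
python3 -m pendant '[{"dp":[0,-0.001,0],"rotation":[0,0,0],"fingers":1},{"dp":[0,-0.002,0],"rotation":[0,0,0],"fingers":1},{"dp":[0,-0.002,0],"rotation":[0,0,0],"fingers":1}]'
python3 -m pendant '[{"dp":[0,-0.001,0],"rotation":[0,0,0],"fingers":1},{"dp":[0,-0.002,0],"rotation":[0,0,0],"fingers":1},{"dp":[0,-0.002,0],"rotation":[0,0,0],"fingers":1}]'

```

```text
clock: 6.7
position: [0.5806, 0.1205, 0.0727]
ee_rot: [-3.122, 0.347, 0.002]
force: [-1.6, -6.0, 3.4]
width: 0.006
clock: 7.08
position: [0.5806, 0.1205, 0.0728]
ee_rot: [3.12, -0.35, -0.003]
force: [-2.5, -8.1, 4.3]
width: 0.001
```

```bash
python3 -m pendant '[{"dp":[0,0.006,0],"rotation":[0,0,0],"fingers":1},{"dp":[0,0.015,0],"rotation":[0,0,0],"fingers":1},{"dp":[0,0.03,-0.02],"rotation":[0,0,0],"fingers":1},{"dp":[0,0.06,-0.05],"rotation":[0,0,0],"fingers":1},{"dp":[0,0.1,-0.08],"rotation":[0,0,0],"fingers":1},{"dp":[0,0.14,-0.1],"rotation":[0,0,0],"fingers":1},{"dp":[0,0.18,-0.1],"rotation":[0,0,0],"fingers":1},{"dp":[0,0.18,-0.1],"rotation":[0,0,0],"fingers":1},{"dp":[0,0.18,-0.1],"rotation":[0,0,0],"fingers":1}]'
python3 shot.py 5 wrist scene
```

```text
clock: 8.2
position: [0.541, -0.0549, 0.174]
ee_rot: [3.121, -0.351, -0.001]
force: [0.3, 0.2, 0.7]
width: 0.004
8.2 [ 0.541  -0.0549  0.174 ] [ 0.975 -0.222 -0.001] [-0.42  0.39  0.57  1.87 -0.25  0.95  0.04] [0.3 0.2 0.7] 0.004271764104270998
```

View pics/wrist5.png

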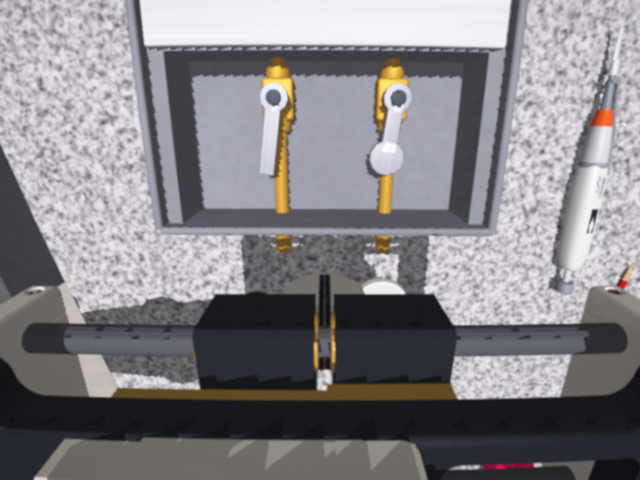

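View pics/scene5.png

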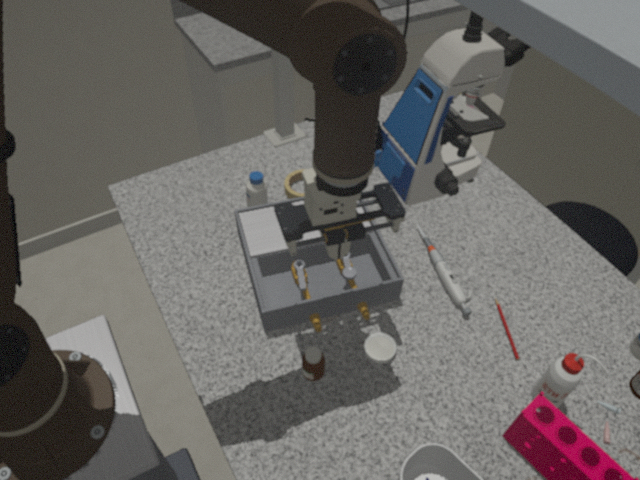

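```bash
python3 - <<'E'
from h import *
p=arm.camera_params("wrist")
a=np.radians(-13);ex=np.array([np.cos(a),np.sin(a)]);ey=np.array([-np.sin(a),np.cos(a)])
c=np.array([.571,.069])
for n,uv,z in(("tpiv",(398,97),.05),("disc",(387,157),.048),("ppiv",(274,97),.05),("pend",(267,174),.048),("cover edge",(325,47),.062),("lipL in",(163,229),.068),("lipR",(490,229),.068),("outL",(157,234),.068),("outR",(496,234),.068)):
    X=onz(p,uv,z);print(n,X.round(4),((X[:2]-c)@ex).round(4),((X[:2]-c)@ey).round(4))
q=arm.camera_params("scene")
im=cv2.imread("pics/scene5.png")[230:350,240:410]
cv2.imwrite("pics/scene5z.png",cv2.resize(im,None,fx=4.5,fy=4.5,interpolation=cv2.INTER_CUBIC))
E
```

```text
tpiv [0.6173 0.0312 0.05  ] 0.0536 -0.0264
disc [ 0.6018 -0.0116  0.048 ] 0.0481 -0.0716
ppiv [0.5256 0.0518 0.05  ] -0.0404 -0.0269
pend [ 0.5046 -0.0037  0.048 ] -0.0484 -0.0858
cover edge [0.5704 0.075  0.062 ] -0.0019 0.0057
lipL in [ 0.4156 -0.0251  0.068 ] -0.1303 -0.1267
lipR [ 0.6698 -0.0823  0.068 ] 0.1302 -0.1252
outL [ 0.4093 -0.028   0.068 ] -0.1357 -0.1309
outR [ 0.6742 -0.0876  0.068 ] 0.1358 -0.1293
```

View pics/scene5z.png

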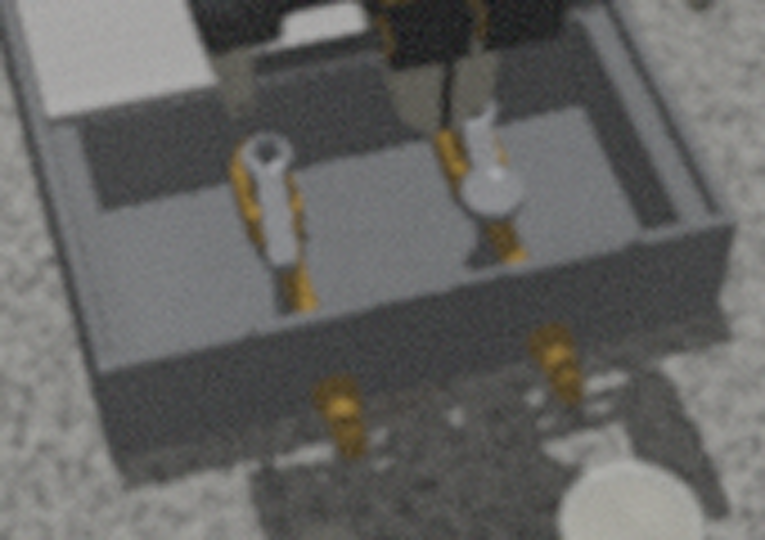

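```bash
python3 - <<'E'
from h import *
q=arm.camera_params("scene")
print(onz(q,(492/4.5+240,187/4.5+230),.048), onz(q,(268/4.5+240,152/4.5+230),.05))
E
```

```text
[ 0.60125453 -0.01590564  0.048     ] [0.5254309  0.04647777 0.05      ]
```

```bash
python3 -m pendant '[{"dp":[0.01,-0.006,0],"rotation":[0,0,-0.15],"fingers":1},{"dp":[0.02,-0.012,0],"rotation":[0,0,-0.3],"fingers":1},{"dp":[0.03,-0.018,0],"rotation":[0,0,-0.45],"fingers":1},{"dp":[0.04,-0.024,0.01],"rotation":[0,0,-0.6],"fingers":1},{"dp":[0.05,-0.03,0.02],"rotation":[0,0,-0.75],"fingers":1},{"dp":[0.06,-0.036,0.03],"rotation":[0,0,-0.9],"fingers":1},{"dp":[0.07,-0.042,0.04],"rotation":[0,0,-1.05],"fingers":1},{"dp":[0.08,-0.046,0.05],"rotation":[0,0,-1.2],"fingers":1},{"dp":[0.085,-0.047,0.054],"rotation":[0,0,-1.35],"fingers":1},{"dp":[0.085,-0.047,0.054],"rotation":[0,0,-1.45],"fingers":1},{"dp":[0.085,-0.047,0.054],"rotation":[0,0,-1.45],"fingers":1},{"dp":[0.085,-0.047,0.054],"rotation":[0,0,-1.45],"fingers":1}]'
python3 shot.py 6 wrist scene
```

```text
clock: 9.8
position: [0.6343, -0.0262, 0.1192]
ee_rot: [-2.569, -1.808, 0.003]
force: [-0.3, -0.4, -0.4]
width: 0.003
9.8 [ 0.6343 -0.0262  0.1192] [ 0.337  0.941 -0.001] [-0.15  0.55  0.16  1.68 -0.1   0.92  1.28] [-0.3 -0.4 -0.4] 0.002520630595218499
```

View pics/wrist6.png

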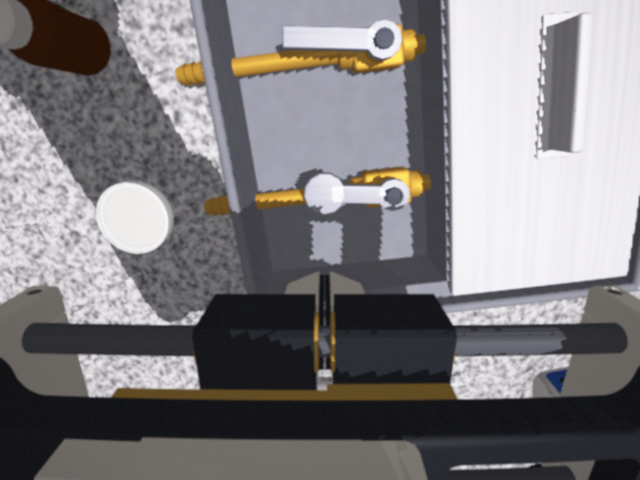

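View pics/scene6.png

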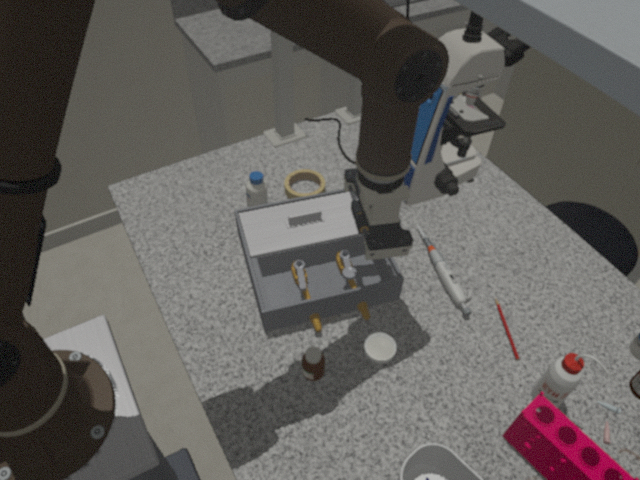

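```bash
cat > loc.py <<'E'
from h import *
import sys
from scipy.spatial.transform import Rotation as R
s=arm.observe();M=R.from_rotvec(s['ee_rot']).as_matrix();p=arm.camera_params("wrist")
for a in sys.argv[1:]:
    u,v,z=map(float,a.split(','));X=onz(p,(u,v),z);print(a,X.round(4),'tool',(M.T@(X-s['position'])).round(4))
E
python3 loc.py 325,193,.048 394,194,.05 288,39,.048 383,39,.05
```

```text
325,193,.048 [ 0.6011 -0.013   0.048 ] tool [ 0.0015 -0.0357  0.0713]
394,194,.05 [0.6167 0.0299 0.05  ] tool [ 0.0472 -0.0355  0.0693]
288,39,.048 [ 0.506  -0.0024  0.048 ] tool [-0.0205 -0.1288  0.0715]
383,39,.05 [0.5252 0.0503 0.05  ] tool [ 0.0356 -0.1285  0.0694]
```

```bash
python3 -m pendant '[{"dp":[0,0,0.02],"rotation":[0,0,0],"fingers":1},{"dp":[0,0,0.04],"rotation":[0,0,0],"fingers":1},{"dp":[0,0,0.06],"rotation":[0,0,0],"fingers":1},{"dp":[0,0,0.075],"rotation":[0,0,0],"fingers":1},{"dp":[0,0,0.082],"rotation":[0,0,0],"fingers":1},{"dp":[0,0,0.082],"rotation":[0,0,0],"fingers":1}]'
python3 shot.py 7 wrist
python3 - <<'E'
from h import *
from scipy.spatial.transform import Rotation as R
s=arm.observe();M=R.from_rotvec(s['ee_rot']).as_matrix()
P=M.T@(np.array([.6167,.0299,.038])-s['position']);print(P)
S=P[1]*-1
for i,(f,q) in enumerate([(0,.03),(0,.025)]+[(k*.1,.0235) for k in range(1,14)]+[(1.4,.023),(1.45,.0225)]):
    r=.047;print(i,f,(P[0]-r*np.cos(f)-q*np.sin(f)).round(4),(P[1]-r*np.sin(f)+q*np.cos(f)).round(4))
E
```

```text
clock: 10.65
position: [0.6341, -0.0265, 0.0371]
ee_rot: [-2.568, -1.809, 0.004]
force: [0.5, 0.6, 0.4]
width: 0.009
10.65 [ 0.6341 -0.0265  0.0371] [ 0.337  0.942 -0.002] [-0.14  0.65  0.14  1.74 -0.12  0.76  1.29] [0.5 0.6 0.4] 0.0090487472601536
[ 0.0471649  -0.03566679 -0.00048778]
0 0 0.0002 -0.0057
1 0 0.0002 -0.0107
2 0.1 -0.0019 -0.017
3 0.2 -0.0036 -0.022
4 0.30000000000000004 -0.0047 -0.0271
5 0.4 -0.0053 -0.0323
6 0.5 -0.0053 -0.0376
7 0.6000000000000001 -0.0049 -0.0428
8 0.7000000000000001 -0.0039 -0.048
9 0.8 -0.0024 -0.053
10 0.9 -0.0005 -0.0579
11 1.0 0.002 -0.0625
12 1.1 0.0049 -0.0669
13 1.2000000000000002 0.0082 -0.071
14 1.3 0.0119 -0.0747
15 1.4 0.0165 -0.0781
16 1.45 0.0192 -0.0796
```

View pics/wrist7.png

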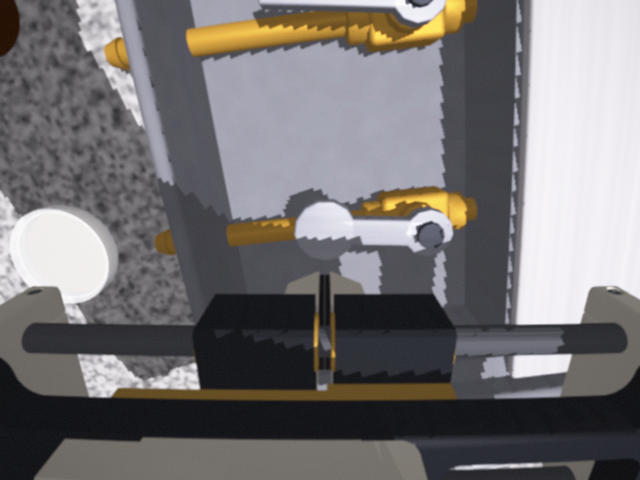

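The finger stands behind the disc (325,230), with the bar level in view. First half of the arc now.

```bash
python3 -m pendant '[{"dp":[0,-0.006,0],"rotation":[0,0,0],"fingers":1},{"dp":[0,-0.011,0],"rotation":[0,0,0],"fingers":1},{"dp":[-0.002,-0.017,0],"rotation":[0,0,0.1],"fingers":1},{"dp":[-0.0036,-0.022,0],"rotation":[0,0,0.2],"fingers":1},{"dp":[-0.0047,-0.027,0],"rotation":[0,0,0.3],"fingers":1},{"dp":[-0.0053,-0.032,0],"rotation":[0,0,0.4],"fingers":1},{"dp":[-0.0053,-0.0376,0],"rotation":[0,0,0.5],"fingers":1},{"dp":[-0.0049,-0.043,0],"rotation":[0,0,0.6],"fingers":1},{"dp":[-0.0039,-0.048,0],"rotation":[0,0,0.7],"fingers":1},{"dp":[-0.0024,-0.053,0],"rotation":[0,0,0.8],"fingers":1},{"dp":[-0.0024,-0.053,0],"rotation":[0,0,0.8],"fingers":1}]'
python3 shot.py 8 wrist
```

```text
clock: 12.08
position: [0.584, -0.0106, 0.0381]
ee_rot: [3.069, 0.667, -0.001]
force: [0.6, -0.8, 0.2]
width: 0.007
12.075 [ 0.584  -0.0106  0.0381] [ 0.91   0.415 -0.001] [-0.32  0.61  0.36  1.88 -0.31  0.71  0.65] [ 0.6 -0.8  0.2] 0.007120450313819606
```

View pics/wrist8.png

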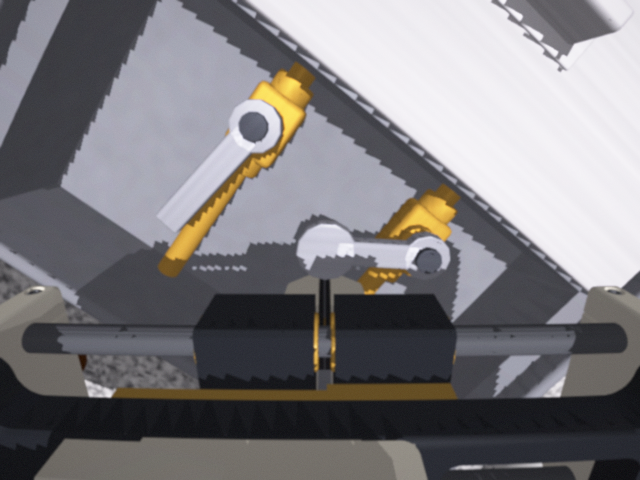

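```bash
python3 - <<'E'
from h import *
from scipy.spatial.transform import Rotation as R
s=arm.observe();M=R.from_rotvec(s['ee_rot']).as_matrix()
P=M.T@(np.array([.6167,.0299,.038])-s['position']);print(P)
for f,q in [(.1,.0235),(.2,.0235),(.3,.0235),(.4,.0235),(.5,.0235),(.6,.0235),(.65,.0235),(.65,.022),(.65,.02)]:
    r=.047;print(f,(P[0]-r*np.cos(f)-q*np.sin(f)).round(4),(P[1]-r*np.sin(f)+q*np.cos(f)).round(4))
E
python3 loc.py 325,248,.048 428,260,.05
```

```text
[ 4.67516036e-02 -2.32448922e-02 -3.30840845e-05]
0.1 -0.0024 -0.0046
0.2 -0.004 -0.0096
0.3 -0.0051 -0.0147
0.4 -0.0057 -0.0199
0.5 -0.0058 -0.0252
0.6 -0.0053 -0.0304
0.65 -0.0049 -0.033
0.65 -0.004 -0.0342
0.65 -0.0028 -0.0358
325,248,.048 [0.5732 0.0147 0.048 ] tool [ 0.0008 -0.0276 -0.01  ]
428,260,.05 [0.6177 0.0295 0.05  ] tool [ 0.0475 -0.0225 -0.012 ]
```

```bash
python3 -m pendant '[{"dp":[-0.0024,-0.0046,0],"rotation":[0,0,0.1],"fingers":1},{"dp":[-0.004,-0.0096,0],"rotation":[0,0,0.2],"fingers":1},{"dp":[-0.0053,-0.014,0],"rotation":[0,0,0.3],"fingers":1},{"dp":[-0.0064,-0.0185,0],"rotation":[0,0,0.4],"fingers":1},{"dp":[-0.0072,-0.0226,0],"rotation":[0,0,0.5],"fingers":1},{"dp":[-0.0072,-0.0226,0],"rotation":[0,0,0.5],"fingers":1}]'
python3 shot.py 9 wrist
```

```text
clock: 12.88
position: [0.5679, 0.0068, 0.0381]
ee_rot: [3.139, -0.107, -0.001]
force: [0.7, -0.6, 0.0]
width: 0.002
12.875 [0.5679 0.0068 0.0381] [ 0.998 -0.068 -0.   ] [-0.46  0.61  0.5   1.93 -0.44  0.71  0.24] [ 0.7 -0.6  0. ] 0.0023661838334521983
```

View pics/wrist9.png

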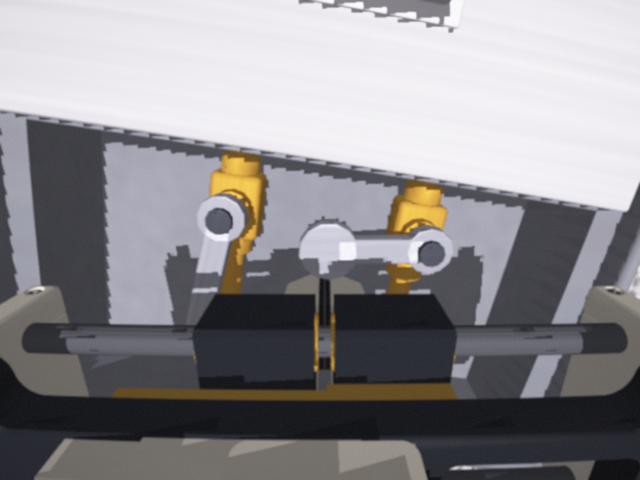

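```bash
python3 loc.py 328,248,.048 430,250,.05;  python3 - <<'E'
from h import *
from scipy.spatial.transform import Rotation as R
s=arm.observe();M=R.from_rotvec(s['ee_rot']).as_matrix()
P=M.T@(np.array([.6167,.0299,.038])-s['position']);print(P)
for f,q in [(.08,.0265),(.16,.0265),(.16,.025),(.16,.0235),(.16,.022)]:
    r=.047;print(f,q,(P[0]-r*np.cos(f)-q*np.sin(f)).round(4),(P[1]-r*np.sin(f)+q*np.cos(f)).round(4))
E
```

```text
328,248,.048 [0.5714 0.0343 0.048 ] tool [ 0.0018 -0.0277 -0.01  ]
430,250,.05 [0.617 0.031 0.05 ] tool [ 0.0475 -0.0274 -0.012 ]
[ 4.72740888e-02 -2.62886319e-02 -5.03430322e-06]
0.08 0.0265 -0.0017 -0.0036
0.16 0.0265 -0.0033 -0.0076
0.16 0.025 -0.0031 -0.0091
0.16 0.0235 -0.0029 -0.0106
0.16 0.022 -0.0026 -0.0121
```

```bash
python3 -m pendant '[{"dp":[-0.0017,-0.0036,0],"rotation":[0,0,0.08],"fingers":1},{"dp":[-0.0033,-0.0066,0],"rotation":[0,0,0.16],"fingers":1},{"dp":[-0.0033,-0.0076,0],"rotation":[0,0,0.16],"fingers":1},{"dp":[-0.0033,-0.0076,0],"rotation":[0,0,0.16],"fingers":1}]'
python3 -m pendant '[{"dp":[0,-0.001,0],"rotation":[0,0,0],"fingers":1},{"dp":[0,-0.0015,0],"rotation":[0,0,0],"fingers":1},{"dp":[0,-0.0015,0],"rotation":[0,0,0],"fingers":1}]'
python3 shot.py 10 wrist
```

```text
clock: 13.42
position: [0.5649, 0.0143, 0.0381]
ee_rot: [3.121, -0.351, -0.002]
force: [0.6, -1.8, -0.4]
width: 0.006
clock: 13.8
position: [0.565, 0.0155, 0.038]
ee_rot: [3.121, -0.35, -0.002]
force: [-0.6, -3.0, 2.1]
width: 0.006
13.8 [0.565  0.0155 0.038 ] [ 0.975 -0.222 -0.001] [-0.5   0.62  0.55  1.94 -0.47  0.71  0.1 ] [-0.6 -3.   2.1] 0.005768320919967344
```

View pics/wrist10.png

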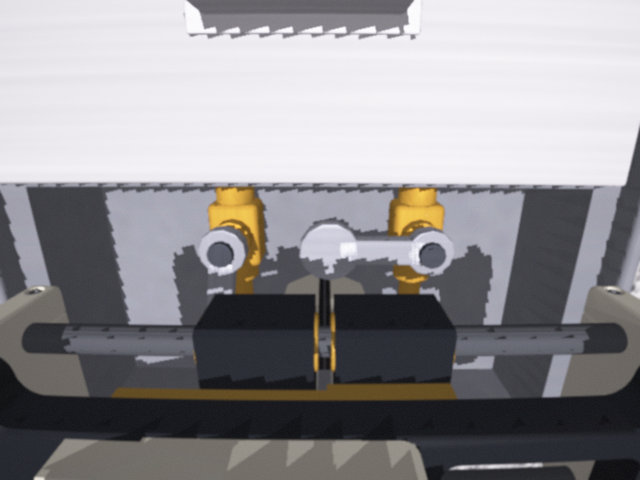

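```bash
python3 -m pendant '[{"dp":[0,-0.001,0],"rotation":[0,0,0],"fingers":1},{"dp":[0,-0.002,0],"rotation":[0,0,0],"fingers":1},{"dp":[0,-0.002,0],"rotation":[0,0,0],"fingers":1}]'
python3 -m pendant '[{"dp":[0,-0.001,0],"rotation":[0,0,0],"fingers":1},{"dp":[0,-0.002,0],"rotation":[0,0,0],"fingers":1},{"dp":[0,-0.002,0],"rotation":[0,0,0],"fingers":1}]'
```

```text
clock: 14.22
position: [0.565, 0.0159, 0.038]
ee_rot: [3.119, -0.352, -0.003]
force: [-1.8, -7.4, 2.0]
width: 0.005
clock: 14.6
position: [0.565, 0.016, 0.038]
ee_rot: [3.116, -0.354, -0.003]
force: [-2.3, -7.8, 3.2]
width: 0.003
```

```bash
python3 -m pendant '[{"dp":[0,-0.002,0],"rotation":[0,0,0],"fingers":1},{"dp":[0,-0.004,0],"rotation":[0,0,0],"fingers":1},{"dp":[0,-0.004,0],"rotation":[0,0,0],"fingers":1},{"dp":[0,-0.004,0],"rotation":[0,0,0],"fingers":1}]'
python3 -m pendant '[{"dp":[0,0.005,0],"rotation":[0,0,0],"fingers":1},{"dp":[0,0.015,0],"rotation":[0,0,0],"fingers":1},{"dp":[0,0.02,0],"rotation":[0,0,0],"fingers":1},{"dp":[0,0.02,-0.03],"rotation":[0,0,0],"fingers":1},{"dp":[0,0.03,-0.07],"rotation":[0,0,0],"fingers":1},{"dp":[0,0.06,-0.11],"rotation":[0,0,0],"fingers":1},{"dp":[0,0.09,-0.14],"rotation":[0,0,0],"fingers":1},{"dp":[0,0.09,-0.14],"rotation":[0,0,0],"fingers":1},{"dp":[0,0.09,-0.14],"rotation":[0,0,0],"fingers":1}]'
python3 shot.py 11 wrist scene
```

```text
clock: 15.1
position: [0.565, 0.0163, 0.038]
ee_rot: [3.112, -0.358, -0.004]
force: [-3.8, -12.6, 3.4]
width: 0.003
clock: 16.23
position: [0.545, -0.0692, 0.1784]
ee_rot: [3.113, -0.357, -0.005]
force: [-0.8, 1.4, -0.7]
width: 0.007
16.225 [ 0.545  -0.0692  0.1784] [ 0.974 -0.227 -0.002] [-0.48  0.41  0.69  1.86 -0.3   0.98  0.11] [-0.8  1.4 -0.7] 0.006992256660480602
```

View pics/wrist11.png

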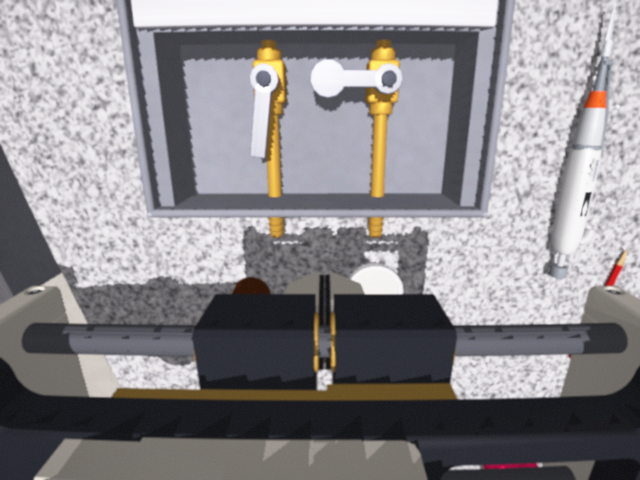

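View pics/scene11.png

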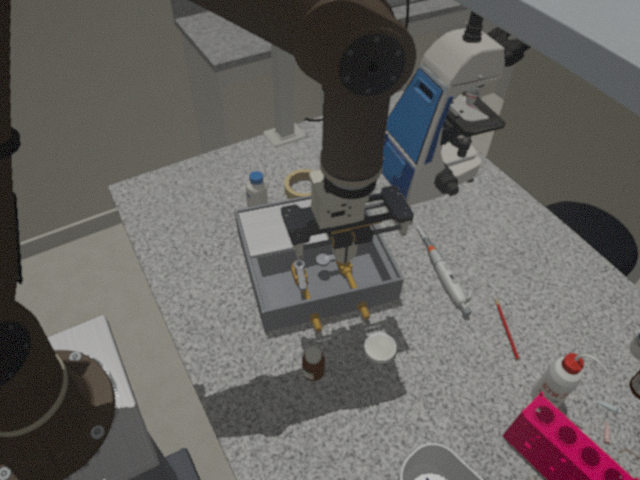

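```bash
python3 - <<'E'
from h import *
p=arm.camera_params("wrist")
P=onz(p,(388,78),.05)[:2];D=onz(p,(327,78),.048)[:2];Q=onz(p,(264,78),.05)[:2];E=onz(p,(325,27),.062)[:2]
ex=(P-Q)/np.linalg.norm(P-Q);ey=np.array([-ex[1],ex[0]])
d=D-P;print("theta",np.arctan2(-d@ex,-d@ey),np.linalg.norm(d),np.linalg.norm(P-Q),"cover y",(E-P)@ey-.030+.062)
e=onz(p,(259,156),.048)[:2]-Q;print("plain",np.arctan2(-e@ex,-e@ey),np.linalg.norm(e))
e0=np.array([.5046,-.0037])-[.5256,.0518];ex0=np.array([.6173-.5256,.0312-.0518]);ex0/=np.linalg.norm(ex0);print("plain0",np.arctan2(-e0@ex0,-e0@[-ex0[1],ex0[0]]))
arm.sign_off()
E
```

```text
theta 1.57174287611375 0.04616068820655984 0.09389595004734363 cover y 0.0641706273100012
plain 0.12259215860316076 0.05913105876740741
plain0 0.14075216356480055
the job is handed in; nothing more can be done
```

I slid the cover left against its stop, then pushed the disc-ended handle (box x = +55 mm) clockwise until it met its hard stop. I backed the arm off clear of everything and handed the job in at about 16 s; no verdict is reported.

- **Cover:** the last wrist picture puts it at box y of about 64 mm (limit 52 mm). It stopped moving under 8 N of push, so it is at the stop.
- **Disc-ended handle:** measured at about 1.57 rad (limit 1.45). It did not move further under about 13 N.
- **Straight handle:** measured at 0.12 rad, against 0.14 rad at the start. That is about 1 mm at its tip, within the measuring error.
- **Things beside the box:** they looked unmoved in the last scene picture. I checked this by eye only.
- **Disagreement:** the scene and wrist cameras differed by up to about 5 mm in y. I went by the wrist camera, which agreed with the given sizes (46 mm handle radius, 95 mm between pivots).

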